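# Turn the draining pot mouth-up and set it home in the stirrer's vessel rest

## Robot

A 6-joint arm with a two-finger parallel gripper is mounted at the origin on the work surface. World frame = base frame: x ahead of the robot, y to its left, z up, the work surface at z = 0. Lengths are in m, angles in rad, forces in N, time in s.
With the tool pointing down it reaches from about 0.35 to 0.925 m from the base axis. Payload 6.4 kg.
Tool frame: the origin (TCP) lies between the finger pads; the fingertips stand ahead of it and the grasp point (between the pads) lies 3 mm ahead of it (arm.tips_ahead is the z of the fingertips in the tool frame, in m); z points along the fingers, y is the line along which they close (so a half turn about z gives the same grasp; the last joint's range is limited). The gripper opens to 94 mm and grips with 3 to 60 N. Pads are 16 mm wide; open, the fingers measure 119 mm over their backs; the gripper's body (75 mm by 177 mm) begins 78 mm behind the grasp point.
Start: joints at [-1.52, 0.245, 1.558, -0, 1.339, -0.174], TCP at [0.145, -0.634, 0.227] pointing down, gripper open.
Joint ranges: [-3.13, 3.13], [-1.02, 2.26], [0.13, 2.54], [-0.95, 4.09], [0.21, 2.88], [-2.74, 2.74]. Speed limits (rad/s): [2.57, 2.57, 3.14, 3.14, 3.14, 3.14].

## Interface

Orientations are given as a unit quaternion [x, y, z, w].
In Python, from bench import arm, claw, ik, readout, viewer, sign_off, look_for, silhouettes gives the robot as it stands. The module is installed in compiled form; this text tells all that it offers. Calls block until the motion is done:
- arm.move_pose(position, orientation): joint-space move of the TCP to a pose.
- arm.move_straight(position, vel=0.15, rotation=None): straight line of the TCP; rotation=None keeps the orientation; vel is the mean speed in m/s.
- arm.movej(angles): joint-space move.
- claw.open_gripper() and claw.gripper_close(strength=None): open the fingers fully, or close them until they stop; strength is the grip in N (None keeps the last).
- arm.pause(seconds).
- ik(position, orientation): joint angles nearest the present ones, or None.
- readout.observe(): the state.
- viewer.snapshot(name): name is "scene" or "top" or "wrist"; returns the picture (480x640x3 uint8, blue, green, red); there is no depth.
- viewer.get_calibration(name): a dict with "fovy" (degrees; the focal length in pixels is half the picture's height over the tangent of half this angle, whatever the lens; pixels are square), "cx", "cy" (the principal point, pixels), "k1" (the pictures are not rectified: a ray, as slopes to the right and down, at radius r is drawn at 1 + k1 r^2 times it, then the intrinsics apply), "R" (3x3) and "t" (3): a world point X has camera coordinates R X + t. Camera axes: x right, y down, z forward; pixel columns grow to the right and rows downward; lengths in m; the calibration is good to about 2 mm. A picture is of the moment at which its call begins: read the wrist's pose just before it. get_calibration takes no time and is no camera call; for the wrist camera it gives the pose at the moment of the call.
A pose or a line that the arm cannot do raises arm.PlanningError and nothing moves.
- sign_off(): hands the job in; it is judged then, once.
Trained networks look in the newest picture that a camera, given by its name, has taken for a name from the list of things; names that differ only in an ending like _2 or _b are one class to them, and where a whole thing is asked for, a point or a joint stands for the part that bears it (a point fixed in the world has none). Each returns a list of dicts, best first, with "p" (0 to 1); they miss things now and then, are a little off and sometimes report something else, mostly with a low value. They report only what shows in the picture. A call takes as long as a camera call.
- look_for(query, camera): "at" ([x, y, z] in m, in world coordinates, good to about 4 mm: the middle of the surface that is visible of it).
- silhouettes(query, camera): "mask" (480x640 bool, what is visible of it).
The state is a dict: "time_s": time; "q": joint angles; "joint_vel": joint speeds; "joint_torque": joint torques, N m; "ee_pos": TCP position; "tcp_rot": TCP orientation; "ft_force": force on the tool from outside, world axes, zero at the start; "moment": the same for the moment, N m; "opening": finger opening in m; "grip_force": force on a finger pad.
Only numpy, scipy, OpenCV 4.12 (cv2) and the standard library are available. Lean on these libraries where they do the work, as an engineer would, in place of code of your own. Each camera call takes 0.05 s, during which the arm holds its last target. There are 200 camera calls.

## Task

The long-handled steel pot has been left mouth-down on the bench to drain. Turn it over so that it stands mouth-up, letting it down under control rather than letting it topple or drop, and push it fully home into the V-shaped vessel rest of the stirrer stand, standing on the bench against both pads. Leave the bottle, the tub and the jar where they are.

Things in the scene. Friction and masses are not known exactly. Their poses are not given: they have to be found in the camera images.
- pot: Round stainless steel pot, 100 mm outside diameter, 85 mm tall, 3 mm walls, about 0.45 kg, with one straight handle. Origin: centre of the outside of its base. z points from base to mouth: down at the start (origin 85 mm above the bench), up when right way up (origin at bench height). x points out along the handle. Bench friction is about 1: levered over, it pivots on its edges.
- pot_grip (a point): Point to pinch the handle, mid-section, 165 mm from the pot's axis, axes as the pot's. The handle is a level flat bar 18 mm wide (y), 12 mm thick (z), centred 62 mm from the base plane (23 mm from the rim plane), ending 200 mm from the axis; its bracket, 34 mm wide, reaches 74 mm from the axis. Pinched lightly (5 N) across its width the bar swivels in the fingers; held hard it does not.
- stand: Fixed stirrer stand with a low V-shaped vessel rest. Origin: on the bench where the pot's axis lies when the pot is fully home; x points level into the V, z up. Two upright plates at 45 degrees either side of x, 15 to 45 mm above the bench, with rubber pads for the pot wall; their tips lie 7 to 14 mm ahead of the origin and 64 to 71 mm to each side. The pot's handle passes above the plates.
- reagent: Closed amber glass bottle, 84 mm diameter, 165 mm tall, standing; origin at the centre of its underside. Leave alone.
- tub: White plastic tub with its lid on, 110 mm diameter, 89 mm tall; origin at the centre of its underside. Leave alone.
- jar: Small closed glass jar with a black cap, 64 mm diameter, 70 mm tall; origin at the centre of its underside. Leave alone.
- stand_v (a point): Top of the inner corner of the V, 45 mm up and 70 mm ahead of the stand's origin along x. The stand's 16 mm upright rod, 0.63 m tall, stands 150 mm ahead of the origin. The stirrer head is clamped to the rod above 0.37 m, swung aside to the stand's +y (0.09 to 0.24 m); its shaft and paddle hang 0.205 m to +y of the rod, down to 0.15 m. They are out of the way of the work.

How it is judged:
At the end, for the whole second after the job is handed in: The pot stands mouth-up and level (within 0.08 rad) on the bench (base within 6 mm of it), fully home in the V rest (its axis within 7 mm of the stand's origin), at rest (angle between pot's own z axis and vertical below 0.08 rad and height (world z) of pot below 0.006 m and horizontal distance between pot and stand below 0.007 m and linear speed of pot below 0.02 m/s); the robot touches nothing.
It fails at once if the pot topples freely, is flung or dropped (turns faster than 5 rad/s or moves faster than 0.9 m/s) (angular speed of pot above 5 rad/s or linear speed of pot above 0.9 m/s).
It fails at once if the bottle, the tub or the jar is moved by more than 20 mm (distance of any of reagent, tub, jar from where it was at the start of the episode above 0.02 m).
It also fails if it takes over 72 s, if anything falls off the work surface, if the arm or the gripper's body presses on something with over 40 N, if the wrist force passes 120 N, or if a joint passes its speed limit or range.

## Working session

There is one attempt and no reset: what is moved stays moved. The work goes in short steps, each a Python script; the robot and the scene stay as the last script left them, time stands still between calls to the robot, and variables do not carry over. Pictures are saved under pics/ and viewed, at most 11 in all, crops included, and the job is handed in when it is done.

```bash
mkdir -p pics; ls
python3 - <<'E'
from bench import *
import cv2,numpy as np
np.set_printoptions(precision=4,suppress=True)
for c in ["scene","top"]:
    im=viewer.snapshot(c);cv2.imwrite(f"pics/{c}0.png",im)
    k=viewer.get_calibration(c);print(c,k)
    for n in ["pot","pot_grip","stand","stand_v","reagent","tub","jar"]:
        print(n,[(np.round(d["at"],4),round(d["p"],2)) for d in look_for(n,c)][:3])
o=readout.observe();print(o["time_s"],o["tcp_rot"],arm.tips_ahead)
E
```

```text
pics
scene {'fovy': 50.35953403908832, 'cx': 317.72092670758246, 'cy': 239.9396612799745, 'k1': -0.07234458869228198, 'R': array([[ 0.7239,  0.6899, -0.009 ],
       [ 0.4027, -0.433 , -0.8064],
       [-0.5603,  0.5801, -0.5913]]), 't': array([-0.4749, -0.1557,  1.6979])}
pot [(array([0.5152, 0.0226, 0.0604]), 0.57)]
pot_grip [(array([0.5206, 0.0181, 0.0613]), 0.59)]
stand [(array([ 0.8229, -0.0216,  0.4762]), 0.69)]
stand_v [(array([ 0.8229, -0.0216,  0.4762]), 0.69)]
reagent [(array([0.5288, 0.5141, 0.0582]), 0.81)]
tub [(array([ 0.5287, -0.4893,  0.0874]), 0.63)]
jar [(array([0.6927, 0.2995, 0.0477]), 0.79)]
top {'fovy': 55.54800444777641, 'cx': 327.7933430897617, 'cy': 242.8869940594281, 'k1': -0.007787610354834347, 'R': array([[-0.0268, -0.9992, -0.0307],
       [-0.9848,  0.0316, -0.1709],
       [ 0.1718,  0.0256, -0.9848]]), 't': array([0.0575, 0.6132, 1.1583])}
pot [(array([0.508 , 0.0452, 0.0859]), 0.76)]
pot_grip [(array([0.502 , 0.045 , 0.0849]), 0.95)]
stand [(array([0.7947, 0.0219, 0.5017]), 0.94), (array([0.5066, 0.0481, 0.0842]), 0.57)]
stand_v [(array([0.7947, 0.0219, 0.5017]), 0.94), (array([0.5066, 0.0481, 0.0842]), 0.57)]
reagent [(array([0.4935, 0.5227, 0.115 ]), 0.85)]
tub [(array([ 0.5037, -0.47  ,  0.0846]), 0.76)]
jar [(array([0.6708, 0.3074, 0.0686]), 0.64)]
0.8 [ 0.9937  0.1122 -0.     -0.    ] 0.022
```

View pics/scene0.png

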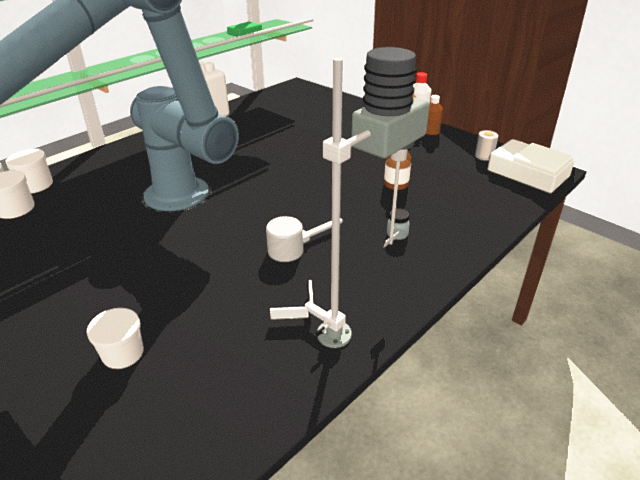

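View pics/top0.png

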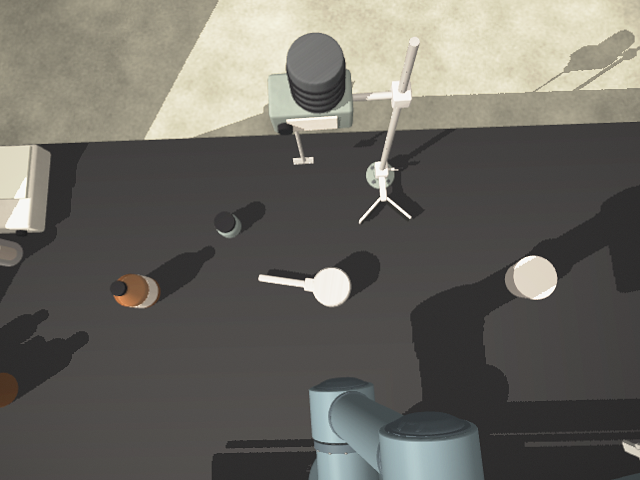

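The scene shows the inverted pot (285,240) with its handle toward +y, and the V rest (310,310) in front of the rod. The top view shows the pot disc at (331,287), handle tip (260,278), V corner (384,199), V tips (360,222) and (411,218), and rod foot (380,175). Next I'll compute positions, then refine them with the wrist camera.

```bash
cat > h.py <<'E'
from bench import *
import cv2,numpy as np
from scipy.spatial.transform import Rotation as Ro
np.set_printoptions(precision=4,suppress=True)
def cam(c):
    k=viewer.get_calibration(c);f=240/np.tan(np.radians(k["fovy"])/2)
    return k,np.array([[f,0,k["cx"]],[0,f,k["cy"]],[0,0,1]]),np.array([0,0,0,0.])+[k["k1"],0,0,0]
def ray(px,z,C):
    k,K,D=C
    u=cv2.undistortPoints(np.float64(px).reshape(-1,1,2),K,D)[:,0]
    d=np.c_[u,np.ones(len(u))]@k["R"];o=-k["R"].T@k["t"]
    return o+d*((z-o[2])/d[:,2])[:,None]
def proj(X,C):
    k,K,D=C
    return cv2.projectPoints(np.float64(X).reshape(-1,1,3),cv2.Rodrigues(k["R"])[0],k["t"],K,D)[0][:,0]
def down(yaw): # tool z down; tool y (closing) at world azimuth yaw
    y=np.array([np.cos(yaw),np.sin(yaw),0]);z=np.array([0,0,-1.]);x=np.cross(y,z)
    return Ro.from_matrix(np.c_[x,y,z]).as_quat()
E
python3 - <<'E'
from h import *
C=cam("top")
print("pot",ray([[331,287]],.085,C),"tip",ray([[260,278]],.029,C))
print("V",ray([[384,199],[360,222],[411,218]],.045,C),"foot",ray([[380,175]],.01,C))
for yaw in (0,np.pi): 
    q=ik([.56,.03,.42],down(yaw));print(q)
o=readout.observe();k,_,_=cam("wrist");R=Ro.from_quat(o["tcp_rot"]).as_matrix()
print("cam in tool",R.T@(-k["R"].T@k["t"]-o["ee_pos"]),"axis",R.T@k["R"][2],k["fovy"])
E
```

```text
pot [[0.4949 0.0335 0.085 ]] tip [[0.5289 0.2252 0.029 ]]
V [[ 0.7321 -0.1161  0.045 ]
 [ 0.6705 -0.0486  0.045 ]
 [ 0.6769 -0.186   0.045 ]] foot [[ 0.8118 -0.1119  0.01  ]]
[-0.1486 -0.055   1.5355 -0.      1.6611 -0.1486]
None
cam in tool [ 0.085   0.0019 -0.1574] axis [-0.2828 -0.0002  0.9592] 62.00450379632212
```

Run:
```python
from h import *
arm.move_pose([.56,-.02,.40],down(-.1))
C=cam("wrist");im=viewer.snapshot("wrist");C2=cam("top")
cv2.imwrite("pics/w1.png",im)
for n in ["pot","stand"]:
    for m in silhouettes(n,"wrist")[:2]:
        ys,xs=np.nonzero(m["mask"]);print(n,m["p"],len(xs),xs.min(),xs.max(),ys.min(),ys.max())
        if n=="pot": np.save("potmask.npy",m["mask"]) if m["p"]>.3 else 0
print(proj([[.495,.0335,.085],[.529,.225,.029],[.732,-.116,.045]],C),readout.observe()["time_s"])
import pickle;pickle.dump(C,open("Cw1.pkl","wb"))
```

```text
pot 0.9 7612 222 306 0 193
stand 0.76 7967 402 639 32 322
[[256.8656 150.3757]
 [270.0069 -19.5348]
 [451.5415 242.6332]] 3.6333
```

View pics/w1.png

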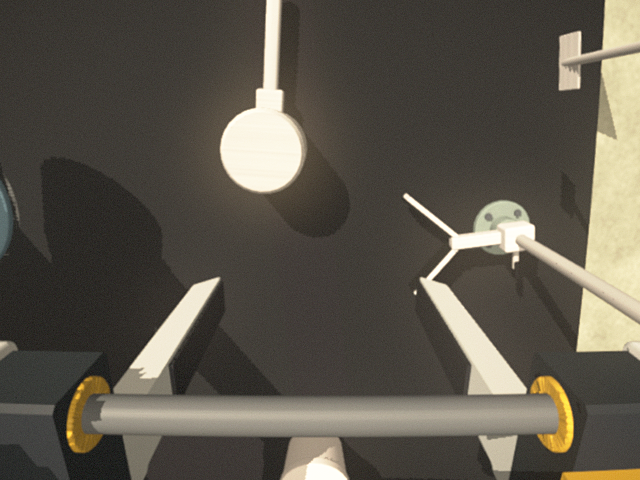

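The wrist picture shows the pot disc centred near (262,150), the handle running up through (269,92) and (273,2), and the V inner corner at (453,243) with tips at (405,196) and (415,292).

Run:
```python
from h import *
import pickle
from scipy.optimize import least_squares
Cw=pickle.load(open("Cw1.pkl","rb"));Ct=cam("top")
m=np.load("potmask.npy")
# handle centreline from wrist mask
P=[]
for r in range(5,80,5):
    xs=np.nonzero(m[r])[0]; P.append([xs.mean(),r])
L=ray(P,.029,Cw); d=np.polyfit(L[:,1],L[:,0],1); print("handle dir",d, "az",np.degrees(np.arctan2(1,d[0])))
# pot axis: silhouette IoU fit: outline = hull of base circle(z=.085) & rim circle(z=0)
t=np.linspace(0,2*np.pi,60)
def circ(x,y,z): return np.c_[x+.05*np.cos(t),y+.05*np.sin(t),0*t+z]
def best(mask,C,r0,r1,x0):
    from scipy.optimize import minimize
    mm=mask.copy(); mm[:r0]=0; mm[r1:]=0
    mm=cv2.morphologyEx(mm.astype(np.uint8),cv2.MORPH_OPEN,np.ones((35,35)))
    def f(p):
        g=np.zeros_like(mm); h=cv2.convexHull(np.r_[proj(circ(*p,.085),C),proj(circ(*p,0),C)].astype(np.float32))
        cv2.fillConvexPoly(g,np.round(h*16).astype(np.int32),1,shift=4); return (g!=mm).sum()
    s=minimize(f,x0,method="Nelder-Mead",options=dict(initial_simplex=np.array(x0)+[[0,0],[.01,0],[0,.01]])); return s.x,s.fun,mm.sum()
print("wrist pot",best(m,Cw,0,480,[.495,.033]),ray([[262,150]],.085,Cw))
viewer.snapshot("top");
for s in silhouettes("pot","top")[:1]:
    print(s["p"]); print("top pot",best(s["mask"],Ct,0,480,[.495,.033]))
print("V wrist",ray([[453,243],[405,196],[415,292]],.045,Cw))
```

```text
handle dir [0.1765 0.495 ] az 79.99115408548359
wrist pot (array([0.5003, 0.0326]), np.float64(628.0), np.uint64(5542)) [[0.501  0.0333 0.085 ]]
0.59
top pot (array([0.5045, 0.033 ]), np.float64(1292.0), np.uint64(0))
V wrist [[ 0.734  -0.1167  0.045 ]
 [ 0.6718 -0.046   0.045 ]
 [ 0.6803 -0.1834  0.045 ]]
```

```bash
cat >> h.py <<'E'
p0=np.array([.5005,.033,0]);az=np.radians(80);hd=np.array([np.cos(az),np.sin(az),0]);up=np.array([0,0,1.])
Q=down(az-np.pi/2)
def G(deg): # TCP for flip angle
    t=np.radians(deg);c,s=np.cos(t),np.sin(t)
    if deg<=90: a,z=-.05+.215*c-.023*s,.215*s+.023*c
    else:
        c,s=np.cos(t-np.pi/2),np.sin(t-np.pi/2); a,z=-.135+.062*c-.215*s,.215*c+.062*s
    return p0+a*hd+(z+.004)*up
def st(*a):
    o=readout.observe();print(*a,"t %.1f op %.4f gf %.1f"%(o["time_s"],o["opening"],o["grip_force"]),o["ee_pos"],"F",o["ft_force"],"M",o["moment"])
E
python3 - <<'E'
from h import *
print([d for d in range(0,181,10) if ik(G(d),Q) is None])
arm.move_pose(G(0)+.13*up,Q)
arm.move_straight(G(0)+.05*up,vel=.2)
C=cam("wrist");cv2.imwrite("pics/w2.png",viewer.snapshot("wrist"))
print(proj([p0+r*hd+.029*up for r in(.1,.165,.2)],C)); st()
E
```

```text
[]
[[313.0421 373.6875]
 [312.3222 273.3048]
 [311.9018 211.5909]]
t 5.6 op 0.0940 gf 0.0 [0.5308 0.1954 0.0789] F [-0.0625 -0.428   0.0628] M [-0.0587 -0.0579 -0.008 ]
```

View pics/w2.png

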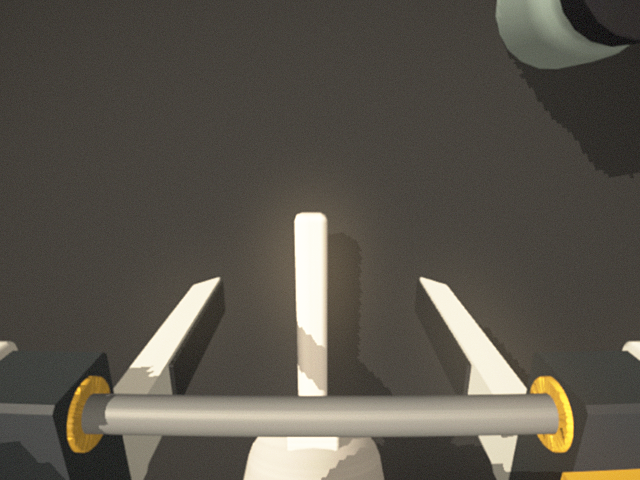

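The handle tip is at (311,212), against a prediction of (312,212), so the estimate is good. I'll grip it lightly and lever it to 90°.

Run:
```python
from h import *
arm.move_straight(G(0),vel=.08); st("down")
claw.gripper_close(strength=5); st("grip")
for d in range(10,91,10):
    arm.move_straight(G(d),vel=.09)
    if d in(10,40,70,90): st(d)
cv2.imwrite("pics/s3.png",viewer.snapshot("scene")[150:350,180:440].repeat(2,0).repeat(2,1))
```

```text
down t 6.3 op 0.0942 gf 0.0 [0.5294 0.1955 0.0271] F [-0.1461 -1.0058  0.2174] M [-0.0007 -0.0797  0.0393]
grip t 7.5 op 0.0182 gf 5.0 [0.529  0.1956 0.027 ] F [-2.2932 -0.2364  0.3248] M [ 0.069   0.1161 -0.0692]
10 t 8.1 op 0.0185 gf 5.0 [0.5281 0.1886 0.0643] F [ 0.2655  2.3846 -0.4355] M [ 0.3533 -0.1449 -0.0956]
40 t 9.8 op 0.0183 gf 5.0 [0.5179 0.1311 0.16  ] F [-0.4485  1.0365 -0.7046] M [ 0.1012 -0.0375 -0.0624]
70 t 11.5 op 0.0182 gf 5.0 [0.5008 0.0346 0.2138] F [-1.0357 -1.2711 -1.6419] M [-0.3003  0.1609 -0.0301]
90 t 12.6 op 0.0179 gf 5.0 [ 0.4879 -0.0389  0.219 ] F [-0.0168 -0.0516 -1.2564] M [-0.1955  0.1163 -0.0178]
```

View pics/s3.png

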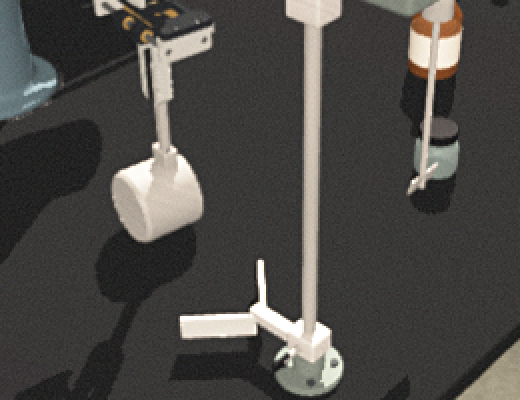

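The pot lies on its side with the handle up at about (160,110) in the crop, as planned. I'll continue over to 180°.

Run:
```python
from h import *
for d in range(97,181,7):
    arm.move_straight(G(d),vel=.07)
    if d in(97,118,139,160): st(d)
arm.move_straight(G(180),vel=.05); arm.pause(.3); st(180)
cv2.imwrite("pics/s4.png",viewer.snapshot("scene")[150:350,130:390].repeat(2,0).repeat(2,1))
viewer.snapshot("top")
for c in("scene","top"): print([(d["at"],d["p"]) for d in look_for("pot",c)])
```

```text
97 t 13.2 op 0.0176 gf 5.0 [ 0.4829 -0.0656  0.2247] F [-0.0093  0.1137 -3.8396] M [-0.2152 -0.0861 -0.0031]
118 t 14.8 op 0.0179 gf 5.0 [ 0.4692 -0.1461  0.2234] F [ 0.0425 -2.0885  2.8454] M [-0.1236  0.1162  0.0041]
139 t 16.4 op 0.0179 gf 5.0 [ 0.4562 -0.2203  0.1923] F [-1.5531 -3.0275  5.2172] M [-0.588   0.1287  0.0207]
160 t 18.1 op 0.0179 gf 5.0 [ 0.4454 -0.2779  0.1352] F [-1.1663 -3.5452  1.759 ] M [-0.6873 -0.0029 -0.0253]
180 t 20.1 op 0.0181 gf 5.0 [ 0.4397 -0.3113  0.0659] F [-0.1663 -0.8472 -1.7675] M [-0.1468  0.0115  0.0278]
[([0.472, -0.1585, 0.0666], 0.92)]
[([0.4643, -0.1537, 0.0119], 0.65)]
```

View pics/s4.png

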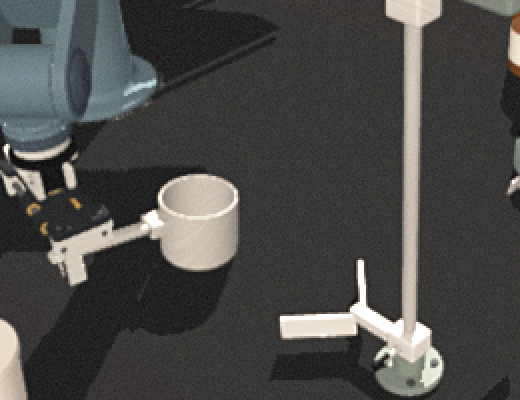

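The pot now stands mouth-up at (198,220) in the crop and is still held. Next: grip hard, lift a little, swing the handle to point away from the V, and set it down in front.

```bash
cat >> h.py <<'E'
S=np.array([.6645,-.117,0]);sy=np.radians(3);sx=np.array([np.cos(sy),np.sin(sy),0])
Qs=down(sy-np.pi/2)
def H(back,z): return S-(back+.165)*sx+z*up   # TCP with pot axis `back` short of home
E
python3 - <<'E'
from h import *
a=H(.075,.074)
q=ik(a,Qs);print(q,ik(H(0,.066),Qs))
claw.gripper_close(strength=60); st("hard")
arm.move_straight(G(180)+.008*up,vel=.03); st("lift")
arm.move_straight(a,vel=.06,rotation=Qs); st("staged")
viewer.snapshot("top");print([(d["at"],d["p"]) for d in look_for("pot","top")])
cv2.imwrite("pics/w5.png",viewer.snapshot("wrist"))
C=cam("wrist");print(proj([S-.075*sx+[0,0,.093],S+.07*sx+.045*up],C))
E
```

```text
[-0.5523 -0.0355  2.1725 -0.      1.0046  0.9661] [-0.4666  0.1467  1.9987 -0.      0.9961  1.0518]
hard t 20.5 op 0.0173 gf 60.0 [ 0.4397 -0.3114  0.0659] F [-0.2118  0.7477 -1.3923] M [ 0.024  -0.0693  0.0109]
lift t 20.9 op 0.0173 gf 60.0 [ 0.4398 -0.3122  0.0743] F [-0.2893 -1.0703 -2.5022] M [-0.7155  0.0092  0.001 ]
staged t 24.1 op 0.0176 gf 60.0 [ 0.4248 -0.1296  0.074 ] F [-0.3279  0.6638 -3.2791] M [0.2028 0.565  0.1519]
[([0.599, -0.1204, 0.0312], 0.84)]
[[ 314.3121 -160.7232]
 [ 315.4503 -458.8455]]
```

View pics/w5.png

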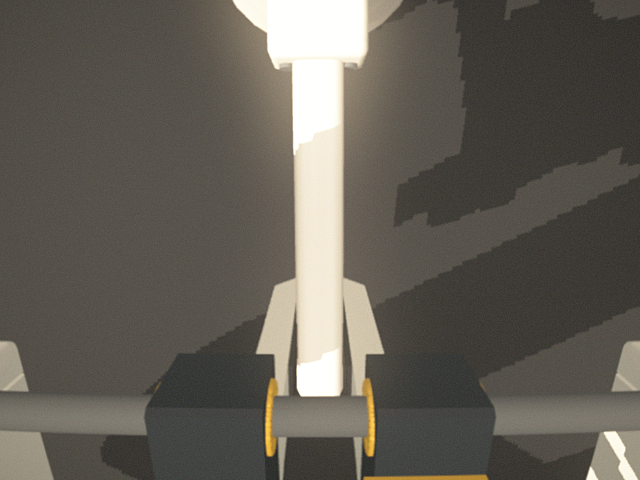

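The wrist view shows the handle held centrally, with the bracket at (318,40) in line. I'll set it down, let it seat, and push home while watching the force.

Run:
```python
from h import *
arm.move_straight(H(.075,.0655),vel=.02); st("down")
claw.gripper_close(strength=5); arm.pause(.3); st("loose")
claw.gripper_close(strength=30); st("firm")
arm.move_straight(H(.02,.0655),vel=.04); st("20mm")
for b in np.arange(.016,-.013,-.004):
    arm.move_straight(H(b,.0655),vel=.02); arm.pause(.1); st("%.3f"%b)
    o=readout.observe()
    if np.dot(o["ft_force"],sx)<-16: break
cv2.imwrite("pics/t6.png",viewer.snapshot("top")[120:270,280:480].repeat(3,0).repeat(3,1))
```

```text
down t 24.8 op 0.0174 gf 60.0 [ 0.425  -0.1298  0.0657] F [-3.2781 -0.4505  0.9528] M [0.0819 0.3511 0.0993]
loose t 25.3 op 0.0181 gf 5.0 [ 0.425  -0.1296  0.0656] F [-0.8886 -0.5525  0.0992] M [-0.0032  0.22    0.0653]
firm t 25.5 op 0.0178 gf 30.0 [ 0.425  -0.1296  0.0656] F [-1.2136  0.0832 -1.0457] M [0.0118 0.1317 0.0321]
20mm t 27.1 op 0.0174 gf 30.0 [ 0.4799 -0.1267  0.0656] F [-2.1536 -0.0103 -0.7688] M [0.0817 0.1709 0.0114]
0.016 t 27.5 op 0.0180 gf 30.0 [ 0.4841 -0.1265  0.0656] F [ 0.1614 -0.3372 -0.2227] M [-0.0029  0.11    0.0094]
0.012 t 28.0 op 0.0177 gf 30.0 [ 0.488  -0.1263  0.0656] F [ 0.556  -0.2804 -1.1451] M [ 0.027   0.1094 -0.0172]
0.008 t 28.4 op 0.0178 gf 30.0 [ 0.4894 -0.1259  0.0646] F [-9.7335 -2.4382  2.2374] M [-0.3383  1.409  -0.1001]
0.004 t 28.9 op 0.0176 gf 30.0 [ 0.4898 -0.1253  0.0631] F [-20.6383  -3.9634   4.8188] M [-0.6499  3.021  -0.008 ]
```

View pics/t6.png

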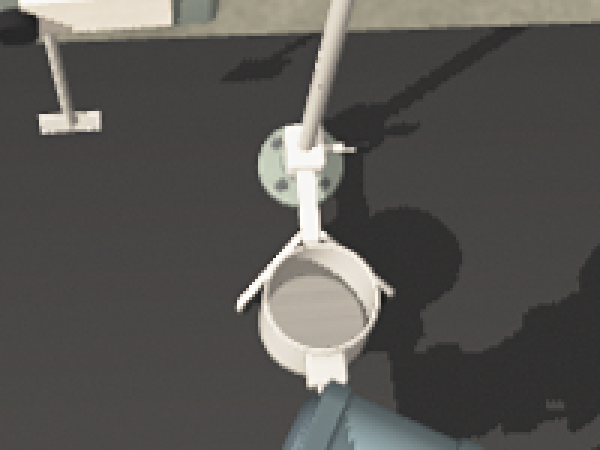

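Contact force has built up to about 20 N, with the pot at (320,300) in the crop, between both plates. I'll release, back off and measure.

Run:
```python
from h import *
from scipy.optimize import minimize
claw.open_gripper(); st("open")
o=readout.observe(); arm.move_straight(np.array(o["ee_pos"])+.15*up,vel=.15)
arm.move_straight(np.array([.40,-.13,.33]),vel=.2); st()
t=np.linspace(0,2*np.pi,72)
circ=lambda x,y,z: np.c_[x+.05*np.cos(t),y+.05*np.sin(t),0*t+z]
for c in("top","scene","wrist"):
    C=cam(c); im=viewer.snapshot(c); cv2.imwrite(f"pics/{c}7.png",im)
    l=silhouettes("pot",c)
    if not l: print(c,"none");continue
    mm=cv2.morphologyEx(l[0]["mask"].astype(np.uint8),cv2.MORPH_OPEN,cv2.getStructuringElement(cv2.MORPH_ELLIPSE,(25,25)))
    def f(p):
        g=np.zeros_like(mm); h=cv2.convexHull(np.r_[proj(circ(*p,.085),C),proj(circ(*p,0),C)].astype(np.float32))
        cv2.fillConvexPoly(g,np.round(h*16).astype(np.int32),1,shift=4); return (g!=mm).sum()
    s=minimize(f,S[:2],method="Nelder-Mead",options=dict(initial_simplex=S[:2]+[[0,0],[.01,0],[0,.01]]))
    print(c,round(l[0]["p"],2),s.x,s.fun,mm.sum())
C=cam("wrist");im=cv2.imread("pics/wrist7.png")
cv2.polylines(im,[np.round(proj(circ(*S[:2],.085),C)).astype(np.int32)],True,(0,0,255))
cv2.polylines(im,[np.round(proj(circ(*S[:2],0.045),C)).astype(np.int32)],True,(0,255,0))
cv2.imwrite("pics/w7o.png",im)
```

```text
open t 30.1 op 0.0944 gf 0.0 [ 0.4957 -0.1258  0.0655] F [0.9249 0.4436 0.1911] M [ 0.0145 -0.0046 -0.0185]
t 32.2 op 0.0942 gf 0.0 [ 0.3999 -0.1298  0.3287] F [-0.1799 -0.0019  0.3378] M [-0.0357  0.0048  0.0194]
top 0.68 [ 0.6592 -0.1143] 107.0 1289
scene none
wrist 0.6 [ 0.6645 -0.117 ] 433.0 433
```

View pics/w7o.png

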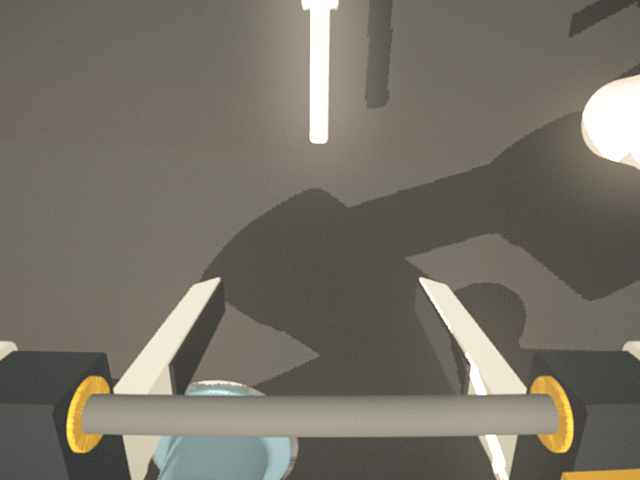

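The wrist sees only the handle tip at (318,143). I'll look from above the V.

Run:
```python
from h import *
Cw=cam("wrist");print("tip",ray([[318,143]],.068,Cw), "home tip",S-.2*sx)
arm.move_straight(np.array([.53,-.12,.37]),vel=.2)
C=cam("wrist");im=viewer.snapshot("wrist")
import pickle;pickle.dump(C,open("Cw8.pkl","wb"))
cv2.imwrite("pics/w8.png",im)
print(readout.observe()["time_s"])
```

```text
tip [[ 0.4618 -0.126   0.068 ]] home tip [ 0.4648 -0.1275  0.    ]
33.3833
```

View pics/w8.png

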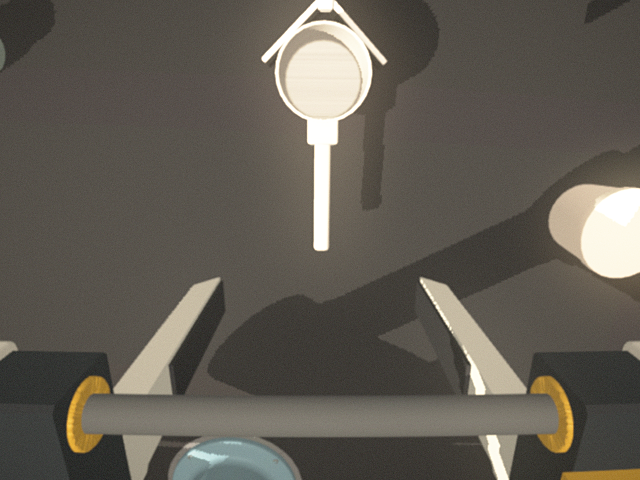

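The pot sits symmetrically in the V. The rim is centred at (324,71), the inner corner is near (325,9), the plate tips are at (264,60) and (384,62), and the handle tip is at (321,250).

Run:
```python
from h import *
import pickle
C=pickle.load(open("Cw8.pkl","rb"))
print("rim",ray([[324,71],[324,21],[324,121],[276,71],[372,71]],.085,C))
print("htip",ray([[321,250]],.068,C))
print("V",ray([[325,10],[264,60],[384,62]],.045,C))
```

```text
rim [[ 0.6634 -0.1187  0.085 ]
 [ 0.711  -0.1161  0.085 ]
 [ 0.6133 -0.1215  0.085 ]
 [ 0.6609 -0.0691  0.085 ]
 [ 0.6661 -0.1684  0.085 ]]
htip [[ 0.463  -0.1263  0.068 ]]
V [[ 0.7308 -0.1165  0.045 ]
 [ 0.6761 -0.051   0.045 ]
 [ 0.6811 -0.1857  0.045 ]]
```

The pot is centred on the V axis to within about 1 mm. As a cheap check, I'll nudge the handle's end with closed fingers, keeping the force below tipping level.

Run:
```python
from h import *
claw.gripper_close(strength=20)
T=np.array([.463,-.1263,0])
arm.move_straight(T-.045*sx+.15*up,vel=.25)
arm.move_straight(T-.045*sx+.060*up,vel=.15)
arm.pause(.2);f0=np.array(readout.observe()["ft_force"])
arm.move_straight(T-.016*sx+.060*up,vel=.05)
for b in np.arange(-.014,.012,.0015):
    arm.move_straight(T+b*sx+.060*up,vel=.02); arm.pause(.1)
    o=readout.observe();f=np.dot(o["ft_force"]-f0,sx);print("%.4f %.4f %.1f"%(b,np.dot(o["ee_pos"]-T,sx),f))
    if f<-7.5: break
arm.move_straight(T-.05*sx+.060*up,vel=.08)
arm.move_straight(T-.05*sx+.2*up,vel=.25)
arm.move_straight(np.array([.53,-.12,.37]),vel=.25)
C=cam("wrist");cv2.imwrite("pics/w9.png",viewer.snapshot("wrist"))
# shift of the picture of the pot against w8 (same pose)
a=cv2.imread("pics/w8.png",0)[100:260,290:350];b=cv2.imread("pics/w9.png",0)
r=cv2.matchTemplate(b[80:280,270:370],a,cv2.TM_CCOEFF_NORMED);print(cv2.minMaxLoc(r)[1:4:2],"(20,20)=no shift")
st()
```

```text
-0.0140 -0.0141 0.5
-0.0125 -0.0128 -1.9
-0.0110 -0.0112 -3.7
-0.0095 -0.0106 -6.4
-0.0080 -0.0105 -11.6
(0.9890564680099487, (20, 17)) (20,20)=no shift
t 41.8 op 0.0002 gf 0.0 [ 0.5291 -0.1198  0.3678] F [-0.329   0.5881 -0.2395] M [ 0.0062  0.0191 -0.009 ]
```

View pics/w9.png

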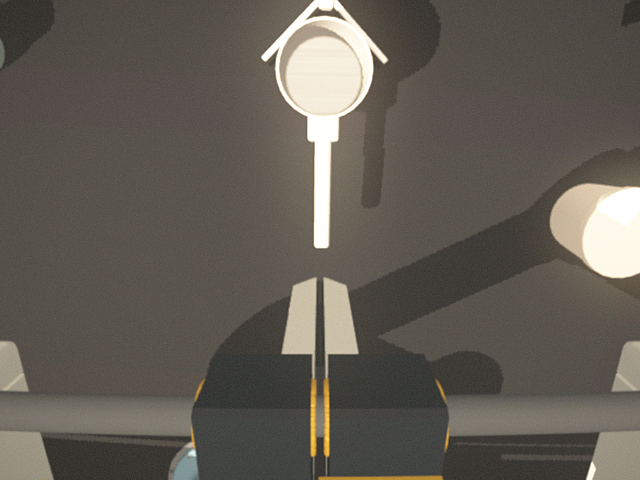

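The pot slid about 3 mm further and then stopped hard. The rim is now at (324,68), tight and symmetric against both plates, and the robot is clear.

```bash
python3 -c "
from bench import *
print(sign_off())"
```

```text
the job is handed in; nothing more can be done
None
```

The pot was turned over in a controlled pivot and pushed home into the V rest until it stopped hard, by the camera centred and against both pads; the bottle, tub and jar were not touched, and the job was handed in at about 42 s of robot time (the sign-off returned no verdict).

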